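# Bin the broken loaf tin, tip-drain the sound one

### The job

Two small loaf tins have just been rinsed: first put the scrap one, with an end wall missing, into the deep side bin. Then hold the sound one above the drainer, tip it to about 45 degrees and keep it so for two seconds to drain it, turn it level again and set it down, without dropping it, upright and flat inside the drainer. Leave everything else where it stands.

Things in the scene. Friction and masses are not known exactly. Their poses are not given: they have to be found in the camera images.
- tin: The sound loaf tin: open-topped plain steel box, 150 mm long (its x), 62 mm wide (its y), 50 mm high, straight walls 3 mm thick, all four walls present; about 0.2 kg, empty. Origin: centre of its underside; z points out of its mouth. Stands upright on the worktop at the start.
- tin_mid (a point): Centre of the sound tin, 25 mm above its underside, same axes.
- scrap: The scrap loaf tin: same steel, size, walls and origin as the sound tin, but the short end wall at its +x end is missing, so that end is open. Stands upright on the worktop.
- scrap_mid (a point): Centre of the scrap tin, 25 mm above its underside, same axes.
- drainer: Drainer: shallow grey plastic tray fixed on the worktop, 260 mm (x) x 220 mm (y), flat floor 4 mm thick, rim 14 mm high and 5 mm thick all round. Origin: centre of its underside. It is left or right of the tins, the bin on the other side.
- bin: Side bin: deep open-topped grey plastic box fixed on the worktop, 260 mm (x) x 220 mm (y), 90 mm high, walls and floor 5 mm thick. Origin: centre of its underside.
- jug: Clear glass measuring jug with a side handle, 90 mm across, 110 mm high. Bystander. Origin: centre of its underside; upright, at rest.
- ramekins: Two white ceramic ramekins stacked, 82 mm across, 85 mm high together. Bystander. Origin: centre of its underside; upright, at rest.
- mould: Silicone muffin mould with six cups, 110 x 160 mm, 32 mm high. Bystander. Origin: centre of its underside; upright, at rest.
There are look-alikes about, which are no part of the job. Leave any blue look-alike of the scrap alone.

How it is judged (in metres and radians):
On the way, in this order (a step that is already met when the one before it is completed fails the run):
1. the scrap tin lies in the bin, released (x of scrap_mid in the frame of bin between -0.125 and 0.125 m and y of scrap_mid in the frame of bin between -0.105 and 0.105 m and z of scrap_mid in the frame of bin between 0 and 0.075 m and contact force between the fingers and scrap below 0.1 N), for 0.2 s.
2. the sound tin is held above the drainer, tipped 45 degrees (give or take 10), for 1.5 s (x of tin_mid in the frame of drainer between -0.13 and 0.13 m and y of tin_mid in the frame of drainer between -0.11 and 0.11 m and z of tin_mid in the frame of drainer between 0.03 and 0.35 m and angle between tin's own z axis and vertical between 0.61 and 0.96 rad and contact force between the fingers and tin above 0.5 N), for 1.5 s.
3. the sound tin is level again, still held above the drainer (x of tin_mid in the frame of drainer between -0.13 and 0.13 m and y of tin_mid in the frame of drainer between -0.11 and 0.11 m and z of tin_mid in the frame of drainer between 0.03 and 0.35 m and angle between tin's own z axis and vertical below 0.2 rad and contact force between the fingers and tin above 0.5 N).
At the end, for the whole second after the job is handed in: The scrap tin lies inside the bin (its centre between the walls and below 75 mm), let go; the sound tin stands upright (within 4 degrees) flat on the drainer's floor (underside within 5 mm of it) inside the rim; both are at rest (all of step 1 and x of tin in the frame of drainer between -0.11 and 0.11 m and y of tin in the frame of drainer between -0.1 and 0.1 m and z of tin in the frame of drainer between 0 and 0.009 m and angle between tin's own z axis and vertical below 0.07 rad and linear speed of each of tin, scrap below 0.02 m/s); the robot touches nothing.
It fails at once if the sound tin is let go in the air (underside more than 30 mm up and no finger holding it) (height (world z) of tin above 0.03 m and contact force between the fingers and tin below 0.02 N).
It fails at once if a bystander is shifted by more than 30 mm (distance of any of jug, ramekins, mould from where it was at the start of the episode above 0.03 m).
It also fails if it takes over 59 s, if anything falls off the work surface, if the arm or the gripper's body presses on something with over 40 N, if the wrist force passes 120 N, or if a joint passes its speed limit or range.

### The arm

A 6-joint arm with a two-finger parallel gripper is mounted at the origin on the work surface. World frame = base frame: x ahead of the robot, y to its left, z up, the work surface at z = 0. Lengths are in m, angles in degrees, forces in N, time in s.
With the tool pointing down it reaches from about 0.3 to 0.75 m from the base axis. Payload 8.5 kg.
Tool frame: the origin (TCP) lies midway between the tips of the shut fingers; the grasp point (between the pads) lies 19 mm behind it (env.hold_point_z is the distance from the TCP to the grasp point, in m); z points along the fingers, y is the line along which they close (so a half turn about z gives the same grasp; the last joint's range is limited). The gripper opens to 85 mm and grips with 20 to 120 N. Pads are 22 mm wide; open, the fingers measure 114 mm over their backs; the gripper's body (76 mm by 85 mm) begins 54 mm behind the grasp point. The pads swing forward as they close: fully open they stand 13 mm farther back than shut.
Start: joints at [-88.883, 21.807, 74.336, -0, 83.858, -12.336], TCP at [0.128, -0.535, 0.231] pointing down, gripper open.
Joint ranges: [-178.18, 178.18], [-50.72, 133.34], [12.68, 142.11], [-81.47, 261.47], [9.98, 163.14], [-165.26, 165.26]. Speed limits (degrees/s): [136.94, 136.94, 180, 180, 180, 180].

### API

Orientations are given as a 3x3 rotation matrix whose columns are the frame's x, y, z axes.
In Python, from rig import observe, get_image, camera_info, env gives the robot as it stands.
- The arm moves only by the tool drive_tool, never from a script. Its arguments are lists of equal length, an entry for each row: "offset": the shift along the tool's x, y, z in units of 40 mm (1.0 is 40 mm), a list of three; "turn": the turn, a rotation vector about the tool's x, y, z in units of 6 degrees (1.0 is 6 degrees), a list of three; "hand": the opening, from 0 (shut) to 1 (fully open). A call has exactly 10 rows; each row shifts and turns the commanded pose from where the row before left it, along the tool's axes as they then stand; what a row does not reach is not made up. A row lasts 1/8 s, in which the tool goes at most 62.5 mm and 10.7 degrees, less where a joint would pass 70% of its speed; a pose out of reach is approached as far as the arm can. A call is refused whole if a number of a shift passes 1 or a number of a turn 1, either way. A call with a gripper value outside its range is refused whole. The fingers move at their own pace and stop on an object; "newtons" is the grip in N (left out, the last holds). Time passes only in rows, so rows that do not move let the fingers close, or fill a call up. It gives the time, the measured TCP pose, the force, the opening and the grip force at its end, in the units of the state.
- observe(): the state, without advancing time (a new reading comes with each control period).
- get_image(name): name is "scene" or "top"; returns the picture (400x640x3 uint8, blue, green, red); there is no depth.
- camera_info(name): a dict with "fx", "fy", "cx", "cy" (pixels), "k1" (the pictures are not rectified: a ray, as slopes to the right and down, at radius r is drawn at 1 + k1 r^2 times it, then the intrinsics apply), "world_to_cam" (4x4, takes a point from world to camera coordinates). Camera axes: x right, y down, z forward; pixel columns grow to the right and rows downward; lengths in m; the calibration is good to about 2 mm. A picture is of the moment at which its call begins. camera_info takes no time and is no camera call.
- env.close_job(): hands the job in; it is judged then, once.
The state is a dict: "time_s": time; "q": joint angles; "qvel": joint speeds; "joint_efforts": joint torques, N m; "position": TCP position; "tool_rot": TCP orientation; "ft_force": force on the tool from outside, world axes, zero at the start; "wrist_torque": the same for the moment, N m; "grip_width": finger opening in m; "gripper_force": force on a finger pad.
Only numpy, scipy, OpenCV 4.12 (cv2) and the standard library are available. Lean on these libraries where they do the work, as an engineer would, in place of code of your own. Each camera call takes 0.05 s, during which the arm holds its last target. There are 200 camera calls.

## Working session

There is one attempt and no reset: what is moved stays moved. The work goes in short steps, Python scripts to look and compute and a tool call to move; the robot and the scene stay as the last step left them, time stands still between calls to the robot, and variables do not carry over. Pictures are saved under pics/ and viewed, at most 10 in all, crops included, and the job is handed in when it is done.

Besides the shell and the picture viewer there is one more tool, called after "Request:" in YAML: its name, and indented under it one key for each argument. drive_tool: Moves the arm, as the interface text tells. Its arguments: {"type":"object","properties":{"offset":{"type":"array"},"turn":{"type":"array"},"hand":{"type":"array"},"newtons":{"type":"number"}},"required":["offset","turn","hand"]}

```bash
mkdir -p pics
cat > h.py <<'E'
import numpy as np, cv2
from rig import observe, get_image, camera_info, env
def ray(name,u,v):
    c=camera_info(name); T=np.array(c["world_to_cam"])
    d=np.array([(u-c["cx"])/c["fx"],(v-c["cy"])/c["fy"]]); s=d.copy()
    for _ in range(20): s=d/(1+c["k1"]*(s@s))
    R=T[:3,:3]; return -R.T@T[:3,3], R.T@np.array([s[0],s[1],1.])
def plane(name,u,v,z):
    o,d=ray(name,u,v); return (o+d*(z-o[2])/d[2])
def proj(name,p):
    c=camera_info(name); T=np.array(c["world_to_cam"]); q=T[:3,:3]@np.array(p)+T[:3,3]
    s=q[:2]/q[2]; s=s*(1+c["k1"]*(s@s)); return np.array([s[0]*c["fx"]+c["cx"],s[1]*c["fy"]+c["cy"]])
E
python3 - <<'E'
from h import *
for n in("scene","top"):
    cv2.imwrite(f"pics/{n}0.png",get_image(n)); c=camera_info(n); print(n,c["fx"],c["k1"],ray(n,320,200))
o=observe(); print(o["time_s"],np.round(o["tool_rot"],3),o["grip_width"],env.hold_point_z)
E
```

```text
scene 405.40192385688744 -0.0005757861100971631 (array([ 1.33154329, -0.26722309,  0.64566187]), array([-0.77368357,  0.25287232, -0.58117578]))
top 508.694409210657 0.04549151955762455 (array([ 3.41202811e-01, -1.39989667e-03,  1.57511240e+00]), array([ 0.08520565,  0.01403992, -0.99649499]))
0.1 [[ 0.973  0.233 -0.   ]
 [ 0.233 -0.973  0.001]
 [ 0.    -0.001 -1.   ]] 0.08526672160855038 0.0187
```

View pics/scene0.png

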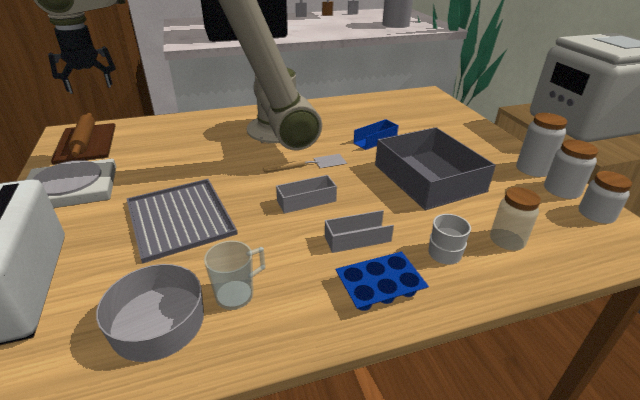

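View pics/top0.png

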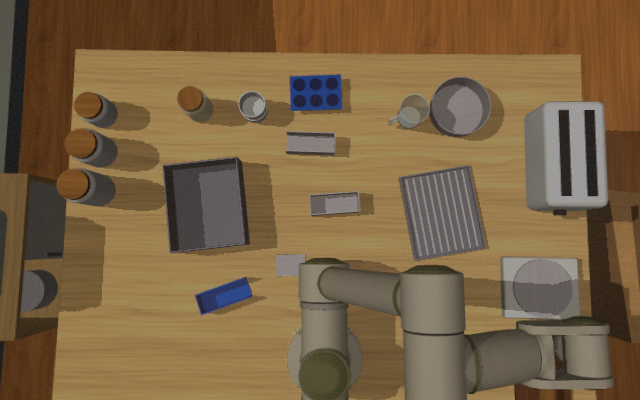

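Candidates: scrap = grey trough, an end missing, scene (358,232) / top (310,143). The others are the sound tin, scene (307,194) / top (335,204), and the blue look-alike, scene (376,133) / top (224,296), which stays put. The bin is on the left in the top view (205,205) and the drainer on the right (443,212). I'll check the choice in a close crop and measure.

Run:
```python
from h import *
s=cv2.imread("pics/scene0.png"); t=cv2.imread("pics/top0.png")
a=cv2.resize(s[170:260,265:405],None,fx=4,fy=4,interpolation=cv2.INTER_CUBIC)
b=cv2.resize(t[125:225,275:375],None,fx=2.4,fy=2.4,interpolation=cv2.INTER_CUBIC)
h=max(a.shape[0],b.shape[0]); f=lambda i:cv2.copyMakeBorder(i,0,h-i.shape[0],0,0,cv2.BORDER_CONSTANT)
cv2.imwrite("pics/crop.png",np.hstack([f(a),f(b)]))
hsv=cv2.cvtColor(t,cv2.COLOR_BGR2HSV)
m=((hsv[...,1]<60)).astype(np.uint8)*255
m=cv2.morphologyEx(m,cv2.MORPH_CLOSE,np.ones((3,3)))
cs,_=cv2.findContours(m,cv2.RETR_EXTERNAL,cv2.CHAIN_APPROX_NONE)
for n,p,z in(("tin",(335,204),.05),("scrap",(310,143),.05),("bin",(205,205),.09),("drainer",(443,212),.014)):
    for c in cs:
        if cv2.pointPolygonTest(c,p,False)>=0:
            w=np.array([plane("top",*q,z)[:2] for q in c[:,0].astype(float)])
            print(n,z,cv2.minAreaRect((w*1000).astype(np.float32)),[ [int(v) for v in q] for q in cv2.boxPoints(cv2.minAreaRect(c))])
```

```text
tin 0.05 ((463.1684265136719, -22.885826110839844), (63.20173263549805, 149.78591918945312), 4.891631126403809) [[308, 194], [358, 190], [359, 211], [310, 215]]
scrap 0.05 ((646.3162231445312, 52.81462097167969), (148.24632263183594, 68.93578338623047), 88.74298858642578) [[285, 153], [286, 130], [334, 132], [333, 154]]
bin 0.09 ((453.3572692871094, 354.29925537109375), (259.1141357421875, 230.82264709472656), 7.148153781890869) [[159, 164], [240, 156], [249, 243], [169, 252]]
drainer 0.014 ((441.671875, -352.49993896484375), (258.6895751953125, 220.45611572265625), 10.291665077209473) [[398, 177], [469, 163], [485, 247], [414, 261]]
```

View pics/crop.png

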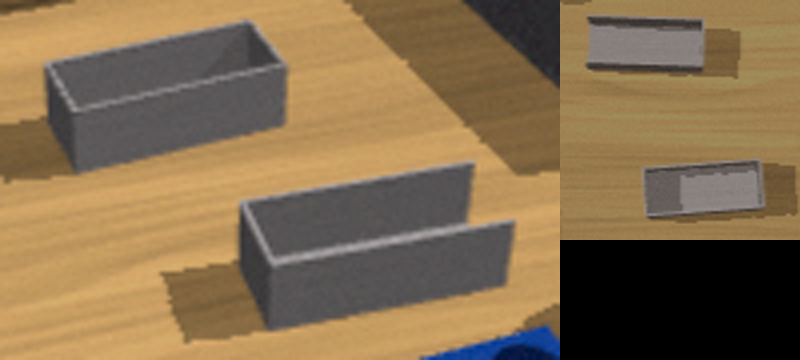

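The crop confirms the scrap: the trough whose left end in the top view (world +y, top px 286,142) is open. The tin at top (335,204) has all four walls. Sizes come out as given, apart from visible side faces, which I corrected for. This gives:

| Object | Centre x, y (m) | Yaw |
|---|---|---|
| Scrap | (0.650, 0.053) | short axis at -1.3° |
| Tin | (0.464, -0.023) | short axis at +4.9° |
| Bin | (0.453, 0.359) | not needed |
| Drainer | (0.442, -0.352) | 10.3° |

Request:
drive_tool:
  offset:
    - [0.95, -0.66, 0]
    - [0.95, -0.66, 0]
    - [0.95, -0.66, 0]
    - [0.95, -0.66, 0]
    - [0.95, -0.66, 0]
    - [0.95, -0.66, 0]
    - [0.95, -0.66, 0]
    - [0.95, -0.66, 0]
    - [0.95, -0.66, 0]
    - [0.95, -0.66, 0]
  turn:
    - [0, 0, 0]
    - [0, 0, 0]
    - [0, 0, 0]
    - [0, 0, 0]
    - [0, 0, 0]
    - [0, 0, 0]
    - [0, 0, 0]
    - [0, 0, 0]
    - [0, 0, 0]
    - [0, 0, 0]
  hand: [1, 1, 1, 1, 1, 1, 1, 1, 1, 1]

```text
time_s: 1.35
position: [0.4369, -0.1884, 0.2312]
tool_rot: [[0.973, 0.233, -0.0], [0.233, -0.973, 0.0], [-0.0, -0.0, -1.0]]
ft_force: [-0.6, -0.6, -0.2]
grip_width: 0.0854
gripper_force: 0.0
```

Request:
drive_tool:
  offset:
    - [0.95, -0.66, 0]
    - [0.95, -0.66, 0]
    - [0.95, -0.66, 0]
    - [0.95, -0.66, 0]
    - [0.95, -0.66, 0]
    - [0.95, -0.66, 0]
    - [0.95, -0.66, 0]
    - [0, 0, 0]
    - [0, 0, 0]
    - [0, 0, 0]
  turn:
    - [0, 0, 0]
    - [0, 0, 0]
    - [0, 0, 0]
    - [0, 0, 0]
    - [0, 0, 0]
    - [0, 0, 0]
    - [0, 0, 0]
    - [0, 0, -1]
    - [0, 0, -1]
    - [0, 0, -1]
  hand: [1, 1, 1, 1, 1, 1, 1, 1, 1, 1]

```text
time_s: 2.6
position: [0.6517, 0.052, 0.2307]
tool_rot: [[0.851, 0.525, -0.001], [0.525, -0.851, 0.0], [-0.001, -0.001, -1.0]]
ft_force: [-0.1, -0.3, 0.3]
grip_width: 0.0849
gripper_force: 0.0
```

Request:
drive_tool:
  offset:
    - [0, 0, 0]
    - [0, 0, 0]
    - [0, 0, 0]
    - [0, 0, 0]
    - [0, 0, 0]
    - [0, 0, 0]
    - [0, 0, 0]
    - [0, 0, 0]
    - [0, 0, 0]
    - [0, 0, 0]
  turn:
    - [0, 0, -1]
    - [0, 0, -1]
    - [0, 0, -1]
    - [0, 0, -1]
    - [0, 0, -1]
    - [0, 0, -1]
    - [0, 0, -1]
    - [0, 0, -1]
    - [0, 0, -1]
    - [0, 0, -0.5]
  hand: [1, 1, 1, 1, 1, 1, 1, 1, 1, 1]

```text
time_s: 3.85
position: [0.6517, 0.0519, 0.2308]
tool_rot: [[0.025, 1.0, -0.001], [1.0, -0.025, 0.0], [0.0, -0.001, -1.0]]
ft_force: [0.4, -0.0, 0.2]
grip_width: 0.0851
gripper_force: 0.0
```

```bash
cat >> h.py <<'E'
def delta(target,yaw):
    "tool-frame units to reach target TCP, tool down with tool y at world yaw (deg)"
    o=observe(); R=np.array(o["tool_rot"]); p=np.array(o["position"])
    y=np.radians(yaw); Y=np.array([np.cos(y),np.sin(y),0]); Z=np.array([0,0,-1.]); G=np.c_[np.cross(Y,Z),Y,Z]
    from scipy.spatial.transform import Rotation as Ro
    print("t",round(o["time_s"],2),"p",np.round(p,4),"q",np.round(o["q"],1),"w",round(o["grip_width"],4),"F",np.round(o["ft_force"],1),"g",round(o["gripper_force"],1))
    print("turn first",np.round(Ro.from_matrix(R.T@G).as_rotvec(degrees=True)/6,2),"then shift (new axes)",np.round(G.T@(np.array(target)-p)/.04,2),"shift(old axes)",np.round(R.T@(np.array(target)-p)/.04,2))
E
python3 -c "
from h import *
delta([.650,.053,.012],-1.3)"
```

```text
t 3.85 p [0.6517 0.0519 0.2308] q [-5.8 32.7 55.8  0.  91.5 -4.4] w 0.0851 F [ 0.4 -0.   0.2] g 0.0
turn first [-0.01 -0.   -0.02] then shift (new axes) [ 0.03 -0.04  5.47] shift(old axes) [ 0.03 -0.04  5.47]
```

Request:
drive_tool:
  offset:
    - [0.03, -0.04, 0.8]
    - [0, 0, 0.8]
    - [0, 0, 0.8]
    - [0, 0, 0.8]
    - [0, 0, 0.7]
    - [0, 0, 0.6]
    - [0, 0, 0.5]
    - [0, 0, 0.3]
    - [0, 0, 0.15]
    - [0, 0, 0]
  turn:
    - [0, 0, 0]
    - [0, 0, 0]
    - [0, 0, 0]
    - [0, 0, 0]
    - [0, 0, 0]
    - [0, 0, 0]
    - [0, 0, 0]
    - [0, 0, 0]
    - [0, 0, 0]
    - [0, 0, 0]
  hand: [1, 1, 1, 1, 1, 1, 1, 1, 1, 1]

```text
time_s: 5.1
position: [0.6503, 0.0531, 0.0134]
tool_rot: [[0.027, 1.0, -0.0], [1.0, -0.027, -0.0], [-0.0, -0.0, -1.0]]
ft_force: [0.3, 0.7, -0.3]
grip_width: 0.0856
gripper_force: 0.0
```

Request:
drive_tool:
  offset:
    - [0, 0, 0]
    - [0, 0, 0]
    - [0, 0, 0]
    - [0, 0, 0]
    - [0, 0, 0]
    - [0, 0, 0]
    - [0, 0, 0]
    - [0, 0, 0]
    - [0, 0, 0]
    - [0, 0, 0]
  turn:
    - [0, 0, 0]
    - [0, 0, 0]
    - [0, 0, 0]
    - [0, 0, 0]
    - [0, 0, 0]
    - [0, 0, 0]
    - [0, 0, 0]
    - [0, 0, 0]
    - [0, 0, 0]
    - [0, 0, 0]
  hand: [0.5, 0.5, 0.5, 0.5, 0.5, 0.5, 0.5, 0.5, 0.5, 0.5]
  newtons: 50

```text
time_s: 6.35
position: [0.6508, 0.0531, 0.0143]
tool_rot: [[0.027, 1.0, 0.002], [1.0, -0.027, -0.0], [-0.0, 0.002, -1.0]]
ft_force: [-0.1, 0.2, 6.5]
grip_width: 0.0612
gripper_force: 56.4
```

Gripped at 61 mm with 56 N. Lifting and carrying it to the bin.

Request:
drive_tool:
  offset:
    - [0, 0, -0.4]
    - [0, 0, -0.8]
    - [0, 0, -0.8]
    - [0, 0, -0.8]
    - [0, 0, -0.8]
    - [0, 0, -0.8]
    - [0, 0, -0.5]
    - [0, 0, 0]
    - [0, 0, 0]
    - [0, 0, 0]
  turn:
    - [0, 0, 0]
    - [0, 0, 0]
    - [0, 0, 0]
    - [0, 0, 0]
    - [0, 0, 0]
    - [0, 0, 0]
    - [0, 0, 0]
    - [0, 0, 0]
    - [0, 0, 0]
    - [0, 0, 0]
  hand: [0.5, 0.5, 0.5, 0.5, 0.5, 0.5, 0.5, 0.5, 0.5, 0.5]

```text
time_s: 7.6
position: [0.6498, 0.0531, 0.2081]
tool_rot: [[0.027, 1.0, -0.002], [1.0, -0.027, 0.0], [0.0, -0.002, -1.0]]
ft_force: [0.9, -0.2, -1.6]
grip_width: 0.0612
gripper_force: 55.8
```

Request:
drive_tool:
  offset:
    - [0.5, -0.35, 0]
    - [0.8, -0.55, 0]
    - [0.9, -0.6, 0]
    - [0.9, -0.6, 0]
    - [0.9, -0.6, 0]
    - [0.9, -0.6, 0]
    - [0.9, -0.6, 0]
    - [0.9, -0.6, 0]
    - [0.6, -0.5, 0]
    - [0.2, -0.15, 0]
  turn:
    - [0, 0, 0]
    - [0, 0, 0]
    - [0, 0, 0]
    - [0, 0, 0]
    - [0, 0, 0]
    - [0, 0, 0]
    - [0, 0, 0]
    - [0, 0, 0]
    - [0, 0, 0]
    - [0, 0, 0]
  hand: [0.5, 0.5, 0.5, 0.5, 0.5, 0.5, 0.5, 0.5, 0.5, 0.5]

```text
time_s: 8.85
position: [0.4512, 0.3596, 0.2088]
tool_rot: [[0.025, 1.0, -0.001], [1.0, -0.025, -0.0], [-0.0, -0.001, -1.0]]
ft_force: [-0.3, 0.3, -2.7]
grip_width: 0.0615
gripper_force: 55.7
```

```bash
python3 -c "
from h import *
delta([.453,.359,.030],7)
cv2.imwrite('pics/s1.png',get_image('scene'))"
```

```text
t 8.85 p [0.4512 0.3596 0.2088] q [26.8 25.5 72.1  0.  82.4 28.2] w 0.0615 F [-0.3  0.3 -2.7] g 55.7
turn first [-0.01  0.   -1.41] then shift (new axes) [-0.02  0.04  4.47] shift(old axes) [-0.01  0.05  4.47]
```

View pics/s1.png

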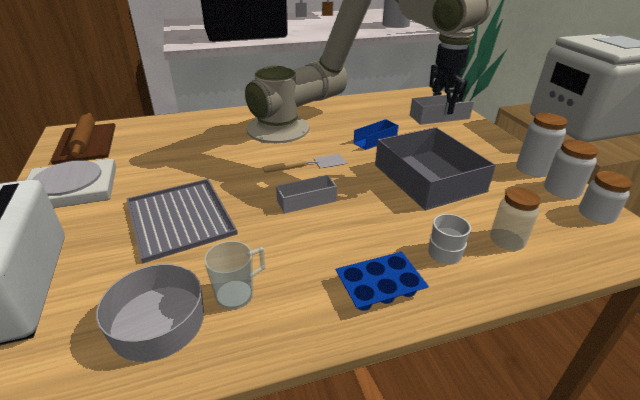

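The scrap is held squarely at scene (440,108), with the bin at (432,165). I'll project the held point to check it really is above the bin, then lower.

```bash
python3 -c "
from h import *
print(proj('scene',[.451,.36,.21]),proj('scene',[.453,.359,.05]),proj('scene',[.464,-.023,.025]))"
```

```text
[440.4937649  111.46260446] [430.63661492 162.98801722] [306.24993736 193.0525534 ]
```

Request:
drive_tool:
  offset:
    - [0, 0.04, 0.3]
    - [0, 0, 0.6]
    - [0, 0, 0.7]
    - [0, 0, 0.7]
    - [0, 0, 0.7]
    - [0, 0, 0.6]
    - [0, 0, 0.4]
    - [0, 0, 0.2]
    - [0, 0, 0.1]
    - [0, 0, 0]
  turn:
    - [0, 0, -0.7]
    - [0, 0, -0.7]
    - [0, 0, 0]
    - [0, 0, 0]
    - [0, 0, 0]
    - [0, 0, 0]
    - [0, 0, 0]
    - [0, 0, 0]
    - [0, 0, 0]
    - [0, 0, 0]
  hand: [0.5, 0.5, 0.5, 0.5, 0.5, 0.5, 0.5, 0.5, 0.5, 0.5]

```text
time_s: 10.15
position: [0.4543, 0.3586, 0.0377]
tool_rot: [[-0.119, 0.993, 0.001], [0.993, 0.119, 0.0], [0.0, 0.001, -1.0]]
ft_force: [-0.3, 0.7, -1.8]
grip_width: 0.0612
gripper_force: 55.6
```

Request:
drive_tool:
  offset:
    - [0, 0, 0.2]
    - [0, 0, 0.17]
    - [0, 0, 0]
    - [0, 0, 0]
    - [0, 0, 0]
    - [0, 0, 0]
    - [0, 0, 0]
    - [0, 0, 0]
    - [0, 0, 0]
    - [0, 0, 0]
  turn:
    - [0, 0, 0]
    - [0, 0, 0]
    - [0, 0, 0]
    - [0, 0, 0]
    - [0, 0, 0]
    - [0, 0, 0]
    - [0, 0, 0]
    - [0, 0, 0]
    - [0, 0, 0]
    - [0, 0, 0]
  hand: [0.5, 0.5, 0.5, 1, 1, 1, 1, 1, 1, 1]

```text
time_s: 11.4
position: [0.454, 0.3585, 0.0225]
tool_rot: [[-0.119, 0.993, -0.0], [0.993, 0.119, -0.0], [-0.0, -0.0, -1.0]]
ft_force: [-1.1, 0.6, -0.9]
grip_width: 0.0852
gripper_force: 0.0
```

Request:
drive_tool:
  offset:
    - [0, 0, -0.3]
    - [0, 0, -0.6]
    - [0, 0, -0.8]
    - [0, 0, -0.8]
    - [0, 0, -0.8]
    - [0, 0, -0.8]
    - [0, 0, -0.8]
    - [0, 0, -0.2]
    - [0, 0, 0]
    - [0, 0, 0]
  turn:
    - [0, 0, 0]
    - [0, 0, 0]
    - [0, 0, 0]
    - [0, 0, 0]
    - [0, 0, 0]
    - [0, 0, 0]
    - [0, 0, 0]
    - [0, 0, 0]
    - [0, 0, 0]
    - [0, 0, 0]
  hand: [1, 1, 1, 1, 1, 1, 1, 1, 1, 1]

```text
time_s: 12.65
position: [0.4536, 0.3583, 0.2253]
tool_rot: [[-0.119, 0.993, -0.002], [0.993, 0.119, -0.001], [-0.001, -0.002, -1.0]]
ft_force: [-0.8, -0.5, -1.0]
grip_width: 0.0854
gripper_force: 0.0
```

```bash
python3 -c "
from h import *
delta([.464,-.023,.2],4.9)
cv2.imwrite('pics/s2.png',get_image('scene')[90:260,270:510])"
```

```text
t 12.65 p [0.4536 0.3583 0.2253] q [26.6 24.9 70.2  0.  84.9 19.7] w 0.0854 F [-0.8 -0.5 -1. ] g 0.0
turn first [-0.02  0.01  0.33] then shift (new axes) [-9.52 -0.56  0.63] shift(old axes) [-9.5  -0.88  0.64]
```

View pics/s2.png

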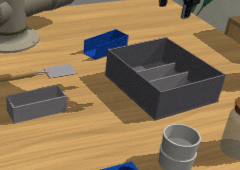

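The scrap lies in the bin, crop (160,70), and the tin is undisturbed at crop (38,104). Now the sound tin.

Request:
drive_tool:
  offset:
    - [-0.5, -0.06, 0]
    - [-1, -0.06, 0]
    - [-1, -0.06, 0]
    - [-1, -0.06, 0]
    - [-1, -0.06, 0]
    - [-1, -0.06, 0]
    - [-1, -0.06, 0]
    - [-1, -0.06, 0]
    - [-1, -0.06, 0]
    - [-1, -0.06, 0]
  turn:
    - [0, 0, 0.33]
    - [0, 0, 0]
    - [0, 0, 0]
    - [0, 0, 0]
    - [0, 0, 0]
    - [0, 0, 0]
    - [0, 0, 0]
    - [0, 0, 0]
    - [0, 0, 0]
    - [0, 0, 0]
  hand: [1, 1, 1, 1, 1, 1, 1, 1, 1, 1]

```text
time_s: 13.95
position: [0.4622, -0.0241, 0.2262]
tool_rot: [[-0.083, 0.997, -0.001], [0.997, 0.083, -0.0], [0.0, -0.001, -1.0]]
ft_force: [0.1, 0.3, -0.5]
grip_width: 0.0853
gripper_force: 0.0
```

```bash
python3 -c "
from h import *
delta([.464,-.023,.012],4.9)"
```

```text
t 13.95 p [ 0.4622 -0.0241  0.2262] q [-17.7  13.3  87.9  -0.   78.9 -22.5] w 0.0853 F [ 0.1  0.3 -0.5] g 0.0
turn first [-0.01 -0.   -0.02] then shift (new axes) [0.02 0.05 5.36] shift(old axes) [0.02 0.05 5.36]
```

Request:
drive_tool:
  offset:
    - [0.02, 0.05, 0.8]
    - [0, 0, 0.8]
    - [0, 0, 0.8]
    - [0, 0, 0.8]
    - [0, 0, 0.7]
    - [0, 0, 0.6]
    - [0, 0, 0.4]
    - [0, 0, 0.3]
    - [0, 0, 0.12]
    - [0, 0, 0]
  turn:
    - [0, 0, 0]
    - [0, 0, 0]
    - [0, 0, 0]
    - [0, 0, 0]
    - [0, 0, 0]
    - [0, 0, 0]
    - [0, 0, 0]
    - [0, 0, 0]
    - [0, 0, 0]
    - [0, 0, 0]
  hand: [1, 1, 1, 1, 1, 1, 1, 1, 1, 1]

```text
time_s: 15.2
position: [0.465, -0.0213, 0.0138]
tool_rot: [[-0.085, 0.996, -0.0], [0.996, 0.085, -0.0], [-0.0, -0.0, -1.0]]
ft_force: [0.4, 0.1, 0.8]
grip_width: 0.0856
gripper_force: 0.0
```

Request:
drive_tool:
  offset:
    - [0, 0, 0]
    - [0, 0, 0]
    - [0, 0, 0]
    - [0, 0, 0]
    - [0, 0, 0]
    - [0, 0, 0]
    - [0, 0, 0]
    - [0, 0, 0]
    - [0, 0, 0]
    - [0, 0, 0]
  turn:
    - [0, 0, 0]
    - [0, 0, 0]
    - [0, 0, 0]
    - [0, 0, 0]
    - [0, 0, 0]
    - [0, 0, 0]
    - [0, 0, 0]
    - [0, 0, 0]
    - [0, 0, 0]
    - [0, 0, 0]
  hand: [0.5, 0.5, 0.5, 0.5, 0.5, 0.5, 0.5, 0.5, 0.5, 0.5]
  newtons: 60

```text
time_s: 16.45
position: [0.4652, -0.0212, 0.0144]
tool_rot: [[-0.085, 0.996, 0.001], [0.996, 0.085, -0.0], [-0.001, 0.001, -1.0]]
ft_force: [-0.4, 0.3, 5.7]
grip_width: 0.0613
gripper_force: 65.7
```

Request:
drive_tool:
  offset:
    - [0, 0, -0.4]
    - [0, 0, -0.8]
    - [0, 0, -0.8]
    - [0, 0, -0.8]
    - [0, 0, -0.8]
    - [0, 0, -0.8]
    - [0, 0, -0.8]
    - [0, 0, -0.6]
    - [0, 0, -0.2]
    - [0, 0, 0]
  turn:
    - [0, 0, 0]
    - [0, 0, 0]
    - [0, 0, 0]
    - [0, 0, 0]
    - [0, 0, 0]
    - [0, 0, 0]
    - [0, 0, 0]
    - [0, 0, 0]
    - [0, 0, 0]
    - [0, 0, 0]
  hand: [0.5, 0.5, 0.5, 0.5, 0.5, 0.5, 0.5, 0.5, 0.5, 0.5]

```text
time_s: 17.7
position: [0.4648, -0.0211, 0.2534]
tool_rot: [[-0.085, 0.996, -0.0], [0.996, 0.085, 0.0], [0.0, -0.0, -1.0]]
ft_force: [-0.1, 0.9, -0.7]
grip_width: 0.0615
gripper_force: 65.6
```

```bash
python3 -c "
from h import *
delta([.442,-.352,.25],10.3)"
```

```text
t 17.7 p [ 0.4648 -0.0211  0.2534] q [-17.2  12.3  84.6   0.   83.2 -22.1] w 0.0615 F [-0.1  0.9 -0.7] g 65.6
turn first [-0.  -0.  -0.9] then shift (new axes) [-8.04 -2.04  0.09] shift(old axes) [-8.19 -1.27  0.08]
```

Request:
drive_tool:
  offset:
    - [0, 0, 0]
    - [-0.6, -0.15, 0]
    - [-0.9, -0.22, 0]
    - [-0.95, -0.24, 0]
    - [-1, -0.25, 0]
    - [-1, -0.25, 0]
    - [-1, -0.25, 0]
    - [-1, -0.25, 0]
    - [-0.9, -0.24, 0]
    - [-0.69, -0.19, 0]
  turn:
    - [0, 0, -0.9]
    - [0, 0, 0]
    - [0, 0, 0]
    - [0, 0, 0]
    - [0, 0, 0]
    - [0, 0, 0]
    - [0, 0, 0]
    - [0, 0, 0]
    - [0, 0, 0]
    - [0, 0, 0]
  hand: [0.5, 0.5, 0.5, 0.5, 0.5, 0.5, 0.5, 0.5, 0.5, 0.5]

```text
time_s: 18.95
position: [0.4415, -0.3534, 0.2519]
tool_rot: [[-0.178, 0.984, -0.002], [0.984, 0.178, 0.002], [0.002, -0.001, -1.0]]
ft_force: [0.2, 0.6, -1.4]
grip_width: 0.0611
gripper_force: 65.5
```

Request:
drive_tool:
  offset:
    - [0, 0, 0]
    - [0, 0, 0]
    - [0, 0, 0]
    - [0, 0, 0]
    - [0, 0, 0]
    - [0, 0, 0]
    - [0, 0, 0]
    - [0, 0, 0]
    - [0, 0, 0]
    - [0, 0, 0]
  turn:
    - [0, 0, 0]
    - [-0.5, 0, 0]
    - [-0.9, 0, 0]
    - [-0.9, 0, 0]
    - [-0.9, 0, 0]
    - [-0.9, 0, 0]
    - [-0.9, 0, 0]
    - [-0.9, 0, 0]
    - [-0.9, 0, 0]
    - [-0.7, 0, 0]
  hand: [0.5, 0.5, 0.5, 0.5, 0.5, 0.5, 0.5, 0.5, 0.5, 0.5]

```text
time_s: 20.2
position: [0.442, -0.3509, 0.2529]
tool_rot: [[-0.178, 0.695, 0.697], [0.984, 0.124, 0.128], [0.002, 0.708, -0.706]]
ft_force: [-0.0, -0.2, -2.0]
grip_width: 0.0609
gripper_force: 65.5
```

```bash
python3 -c "
from h import *
delta([.442,-.352,.25],10.3)
cv2.imwrite('pics/s3.png',get_image('scene'))"
```

```text
t 20.2 p [ 0.442  -0.3509  0.2529] q [-70.3  16.4  92.5  47.9  70.3 -97.2] w 0.0609 F [-0.  -0.2 -2. ] g 65.5
turn first [ 7.52 -0.02 -0.01] then shift (new axes) [-0.03 -0.    0.07] shift(old axes) [-0.03 -0.05  0.05]
```

View pics/s3.png

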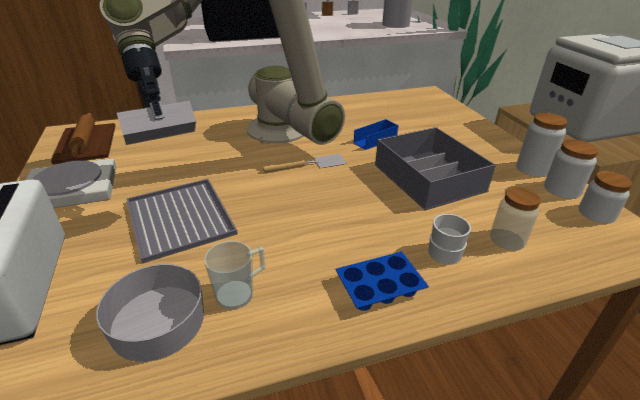

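The tin is held at scene (157,120), tipped 45° with its underside towards the camera, and the measured pose puts it over the drainer. Hold for 2.5 s, then level it.

Request:
drive_tool:
  offset:
    - [0, 0, 0]
    - [0, 0, 0]
    - [0, 0, 0]
    - [0, 0, 0]
    - [0, 0, 0]
    - [0, 0, 0]
    - [0, 0, 0]
    - [0, 0, 0]
    - [0, 0, 0]
    - [0, 0, 0]
  turn:
    - [0, 0, 0]
    - [0, 0, 0]
    - [0, 0, 0]
    - [0, 0, 0]
    - [0, 0, 0]
    - [0, 0, 0]
    - [0, 0, 0]
    - [0, 0, 0]
    - [0, 0, 0]
    - [0, 0, 0]
  hand: [0.5, 0.5, 0.5, 0.5, 0.5, 0.5, 0.5, 0.5, 0.5, 0.5]

```text
time_s: 21.5
position: [0.4421, -0.3522, 0.2537]
tool_rot: [[-0.178, 0.696, 0.696], [0.984, 0.126, 0.126], [0.0, 0.707, -0.707]]
ft_force: [1.2, -0.2, -1.2]
grip_width: 0.0612
gripper_force: 65.6
```

Request:
drive_tool:
  offset:
    - [0, 0, 0]
    - [0, 0, 0]
    - [0, 0, 0]
    - [0, 0, 0]
    - [0, 0, 0]
    - [0, 0, 0]
    - [0, 0, 0]
    - [0, 0, 0]
    - [0, 0, 0]
    - [0, 0, 0]
  turn:
    - [0, 0, 0]
    - [0, 0, 0]
    - [0, 0, 0]
    - [0, 0, 0]
    - [0, 0, 0]
    - [0, 0, 0]
    - [0, 0, 0]
    - [0, 0, 0]
    - [0, 0, 0]
    - [0, 0, 0]
  hand: [0.5, 0.5, 0.5, 0.5, 0.5, 0.5, 0.5, 0.5, 0.5, 0.5]

```text
time_s: 22.75
position: [0.4421, -0.3522, 0.2537]
tool_rot: [[-0.178, 0.696, 0.696], [0.984, 0.126, 0.126], [-0.0, 0.707, -0.707]]
ft_force: [-0.5, 0.9, -2.3]
grip_width: 0.0611
gripper_force: 65.6
```

Request:
drive_tool:
  offset:
    - [0, 0, 0]
    - [0, 0, 0]
    - [0, 0, 0]
    - [0, 0, 0]
    - [0, 0, 0]
    - [0, 0, 0]
    - [0, 0, 0]
    - [0, 0, 0]
    - [0, 0, 0]
    - [0, 0, 0]
  turn:
    - [0.5, 0, 0]
    - [0.9, 0, 0]
    - [0.9, 0, 0]
    - [0.9, 0, 0]
    - [0.9, 0, 0]
    - [0.9, 0, 0]
    - [0.9, 0, 0]
    - [0.9, 0, 0]
    - [0.7, 0, 0]
    - [0, 0, 0]
  hand: [0.5, 0.5, 0.5, 0.5, 0.5, 0.5, 0.5, 0.5, 0.5, 0.5]

```text
time_s: 24.0
position: [0.4429, -0.3518, 0.2533]
tool_rot: [[-0.18, 0.984, 0.001], [0.984, 0.18, 0.001], [0.001, 0.001, -1.0]]
ft_force: [0.1, -0.2, -1.8]
grip_width: 0.061
gripper_force: 65.6
```

```bash
python3 -c "
from h import *
delta([.442,-.352,.0195],10.3)
im=get_image('scene'); cv2.imwrite('pics/s4.png',cv2.resize(im[60:180,80:240],None,fx=3,fy=3))"
```

```text
t 24.0 p [ 0.4429 -0.3518  0.2533] q [-50.5  22.6  69.4   0.1  88.  -60.8] w 0.061 F [ 0.1 -0.2 -1.8] g 65.6
turn first [ 0.01 -0.01  0.01] then shift (new axes) [-0.   -0.02  5.85] shift(old axes) [-0.01 -0.03  5.85]
```

View pics/s4.png

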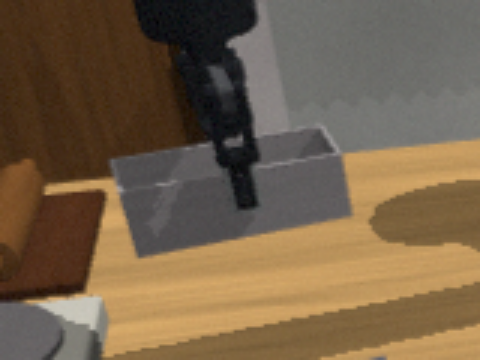

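The tin is level and held at crop (235,190). Setting it down: TCP at floor contact should be about 0.018.

Request:
drive_tool:
  offset:
    - [0, 0, 0.4]
    - [0, 0, 0.8]
    - [0, 0, 0.8]
    - [0, 0, 0.8]
    - [0, 0, 0.8]
    - [0, 0, 0.7]
    - [0, 0, 0.6]
    - [0, 0, 0.4]
    - [0, 0, 0.25]
    - [0, 0, 0.1]
  turn:
    - [0, 0, 0]
    - [0, 0, 0]
    - [0, 0, 0]
    - [0, 0, 0]
    - [0, 0, 0]
    - [0, 0, 0]
    - [0, 0, 0]
    - [0, 0, 0]
    - [0, 0, 0]
    - [0, 0, 0]
  hand: [0.5, 0.5, 0.5, 0.5, 0.5, 0.5, 0.5, 0.5, 0.5, 0.5]

```text
time_s: 25.3
position: [0.4421, -0.3523, 0.0276]
tool_rot: [[-0.178, 0.984, 0.0], [0.984, 0.178, -0.0], [-0.0, 0.0, -1.0]]
ft_force: [0.2, 0.1, -0.8]
grip_width: 0.0613
gripper_force: 65.6
```

Request:
drive_tool:
  offset:
    - [0, 0, 0.05]
    - [0, 0, 0.05]
    - [0, 0, 0.05]
    - [0, 0, 0.02]
    - [0, 0, 0]
    - [0, 0, 0]
    - [0, 0, 0]
    - [0, 0, 0]
    - [0, 0, 0]
    - [0, 0, 0]
  turn:
    - [0, 0, 0]
    - [0, 0, 0]
    - [0, 0, 0]
    - [0, 0, 0]
    - [0, 0, 0]
    - [0, 0, 0]
    - [0, 0, 0]
    - [0, 0, 0]
    - [0, 0, 0]
    - [0, 0, 0]
  hand: [0.5, 0.5, 0.5, 0.5, 0.5, 0.5, 0.5, 0.5, 0.5, 0.5]

```text
time_s: 26.55
position: [0.4421, -0.3522, 0.0209]
tool_rot: [[-0.178, 0.984, 0.0], [0.984, 0.178, -0.0], [-0.0, 0.0, -1.0]]
ft_force: [-0.3, 0.1, -0.3]
grip_width: 0.0615
gripper_force: 65.6
```

Request:
drive_tool:
  offset:
    - [0, 0, 0.03]
    - [0, 0, 0.03]
    - [0, 0, 0.02]
    - [0, 0, 0]
    - [0, 0, 0]
    - [0, 0, 0]
    - [0, 0, 0]
    - [0, 0, 0]
    - [0, 0, 0]
    - [0, 0, 0]
  turn:
    - [0, 0, 0]
    - [0, 0, 0]
    - [0, 0, 0]
    - [0, 0, 0]
    - [0, 0, 0]
    - [0, 0, 0]
    - [0, 0, 0]
    - [0, 0, 0]
    - [0, 0, 0]
    - [0, 0, 0]
  hand: [0.5, 0.5, 0.5, 0.5, 0.5, 0.5, 0.5, 0.5, 0.5, 0.5]

```text
time_s: 27.8
position: [0.4421, -0.3522, 0.0185]
tool_rot: [[-0.178, 0.984, 0.0], [0.984, 0.178, -0.0], [-0.0, 0.0, -1.0]]
ft_force: [-3.2, 1.3, 7.3]
grip_width: 0.0607
gripper_force: 66.5
```

Contact felt (+7 N) at 0.0185, as predicted. Release and rise.

Request:
drive_tool:
  offset:
    - [0, 0, 0]
    - [0, 0, 0]
    - [0, 0, 0]
    - [0, 0, 0]
    - [0, 0, 0]
    - [0, 0, 0]
    - [0, 0, 0]
    - [0, 0, 0]
    - [0, 0, 0]
    - [0, 0, 0]
  turn:
    - [0, 0, 0]
    - [0, 0, 0]
    - [0, 0, 0]
    - [0, 0, 0]
    - [0, 0, 0]
    - [0, 0, 0]
    - [0, 0, 0]
    - [0, 0, 0]
    - [0, 0, 0]
    - [0, 0, 0]
  hand: [0.8, 0.9, 1, 1, 1, 1, 1, 1, 1, 1]

```text
time_s: 29.05
position: [0.4421, -0.3522, 0.0177]
tool_rot: [[-0.178, 0.984, 0.0], [0.984, 0.178, -0.0], [-0.0, -0.0, -1.0]]
ft_force: [-0.9, -0.1, 0.5]
grip_width: 0.0855
gripper_force: 0.0
```

Request:
drive_tool:
  offset:
    - [0, 0, -0.2]
    - [0, 0, -0.4]
    - [0, 0, -0.6]
    - [0, 0, -0.8]
    - [0, 0, -0.8]
    - [0, 0, -0.8]
    - [0, 0, -0.8]
    - [0, 0, -0.4]
    - [0, 0, 0]
    - [0, 0, 0]
  turn:
    - [0, 0, 0]
    - [0, 0, 0]
    - [0, 0, 0]
    - [0, 0, 0]
    - [0, 0, 0]
    - [0, 0, 0]
    - [0, 0, 0]
    - [0, 0, 0]
    - [0, 0, 0]
    - [0, 0, 0]
  hand: [1, 1, 1, 1, 1, 1, 1, 1, 1, 1]

```text
time_s: 30.3
position: [0.4418, -0.3519, 0.2093]
tool_rot: [[-0.178, 0.984, -0.001], [0.984, 0.178, 0.001], [0.001, -0.0, -1.0]]
ft_force: [-0.2, -0.2, -0.8]
grip_width: 0.0852
gripper_force: 0.0
```

```bash
python3 -c "
from h import *
cv2.imwrite('pics/s5.png',get_image('scene'))"
```

```text
(no output)
```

View pics/s5.png

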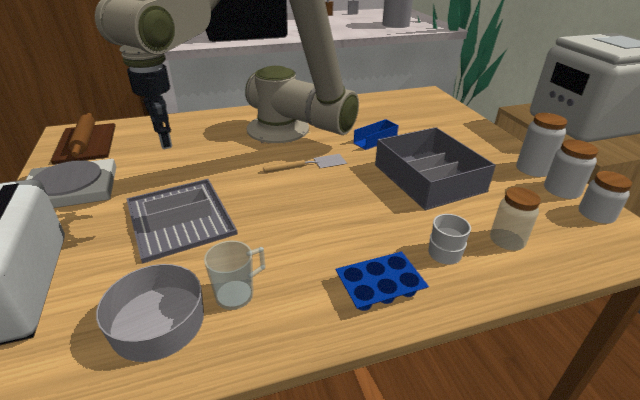

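The sound tin stands flat inside the drainer at (178,210), the scrap is in the bin at (432,162), the bystanders are where they were, and the gripper is clear at (165,140).

```bash
python3 -c "
from rig import env
print(env.close_job())"
```

```text
the job is handed in; nothing more can be done
None
```

The job is handed in at about 30 s: the scrap tin is in the bin, and the sound tin was tipped to 45° for over 2 s, levelled and set flat in the drainer. The last picture shows nothing else moved, but the hand-in returned no verdict.

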